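Seat the rivet set block in the template's red corner

TASK

With the fingertips only, push the dark gray iron rivet set block straight across the aluminum template plate until its long side lies flat against the steel rail, then slide it along the rail, keeping it against the rail, until it is seated snugly in the corner between the rail and the red stop. Never lift or tip the block, leave the oiler lid, the mallet and the loose cleco where they are, and finish with the gripper clear of everything.

Things in the scene. Friction and masses are not known exactly. Their poses are not given: they have to be found in the camera images.
- block: the loose part: dark gray iron rivet set block, 36 (own x) x 50 (own y, the long way) x 24 mm high, about 0.2 to 0.45 kg, two round cups in its top; origin at the centre of its underside; lies on the template plate in front of the rail, between the two stops, its long way roughly along the rail at the start (within 25 degrees)
- template: fixed aluminum plate, 180 (own x) x 360 (own y) x 6 mm thick, flat on the cart; origin at the centre of its underside, z up, own +x away from the robot, towards its steel rail. Rail: along own y, 340 mm long, 14 thick, 16 high above the plate. Behind it a spring clip (own x 65 to 118, |y| under 27, 39 mm above the cart) and two fixed upright clecos (44 mm above the cart, own x 70, y -120 and 120)
- rail_face (a point): middle of the rail's length, on the rail's face towards the robot, at plate-top height; axes as the template's: a block flat against the rail has its origin at x = -18 mm in this frame
- red_stop: fixed red stop on the plate, 40 (own x) x 20 (own y) x 20 mm high, origin at the centre of its underside, axes as the template's; it touches the rail face (its centre is 20 mm in front of it) and forms an inside corner on the side towards the rail's middle; at either end of the rail. Block seated: the centres are 35 mm apart along the rail
- blue_stop: fixed blue stop, same shape as the red one, at the other end of the rail; not used
- oiler_lid: bystander: small green tin oiler can lid, 36 mm across, 22 mm high with a small spout, loose on the plate near its front left corner; origin at the centre of its underside
- mallet: bystander: copper-headed mallet lying on the cart to the right of the plate, about 235 mm long along own x (-125 to 106 mm), head 32 mm thick and 70 mm wide at own x 90 mm; origin on the underside
- cleco: bystander: loose black cleco with a copper tip, 44 mm long along own x, 22 mm wide over its tabs, 15 mm high, lying on the cart to the left of the plate; origin at its underside
Not all that is in view belongs to the job. There is more than one size of the block; the one meant has the size given above.

How it is judged (in metres and radians):
On the way, in this order (a step that is already met when the one before it is completed fails the run):
1. the block lies flat against the rail (within 3.5 mm and 4.6 degrees), still more than 20 mm short of the red stop (x of block in the frame of rail_face above -0.0215 m and angle between the y axis of block and the y axis of template, either way round below 0.08 rad and horizontal distance between block and red_stop above 0.055 m), for 0.1 s.
2. the block is seated in the corner between rail and red stop (x of block in the frame of rail_face above -0.0215 m and horizontal distance between block and red_stop below 0.0385 m and angle between the y axis of block and the y axis of template, either way round below 0.08 rad), for 0.2 s.
At the end, for the whole second after the job is handed in: the block lies flat on the plate at rest, its long side within 3.5 mm and 4.6 degrees of the rail, its end within about 3.5 mm of the red stop; lid, mallet and loose cleco within 15 mm of where they were (all of step 2 and height (world z) of block between 0.003 and 0.009 m and angle between block's own z axis and vertical below 0.06 rad and linear speed of block below 0.01 m/s and distance of each of oiler_lid, mallet, cleco from where it was at the start of the episode below 0.015 m); the robot touches nothing.
It fails at once if the block is lifted off the plate (more than 5 mm) (height (world z) of block above 0.011 m).
It fails at once if the block is tipped (more than 20 degrees) (angle between block's own z axis and vertical above 0.35 rad).
It fails at once if the block comes within about 40 mm of the red stop while more than 8 mm off the rail (horizontal distance between block and red_stop below 0.075 m and x of block in the frame of rail_face below -0.026 m).
It fails at once if the oiler lid, the mallet or the loose cleco is pushed (more than 15 mm) (distance of any of oiler_lid, mallet, cleco from where it was at the start of the episode above 0.015 m).
It also fails if it takes over 51 s, if anything falls off the work surface, if the arm or the gripper's body presses on something with over 40 N, if the wrist force passes 120 N, or if a joint passes its speed limit or range.

ROBOT

A 6-joint arm with a two-finger parallel gripper is mounted at the origin on the work surface. World frame = base frame: x ahead of the robot, y to its left, z up, the work surface at z = 0. Lengths are in mm, angles in rad, forces in N, time in s.
With the tool pointing down it reaches from about 350 to 875 mm from the base axis. Payload 4.2 kg.
Tool frame: the origin (TCP) lies between the finger pads; the fingertips stand 25 mm ahead of it and the grasp point (between the pads) lies 6 mm ahead of it; z points along the fingers, y is the line along which they close (so a half turn about z gives the same grasp; the last joint's range is limited). The gripper opens to 85 mm and grips with 20 to 120 N. Pads are 22 mm wide; open, the fingers measure 114 mm over their backs; the gripper's body (76 mm by 85 mm) begins 54 mm behind the grasp point. The pads swing forward as they close: fully open they stand 13 mm farther back than shut.
Start: joints at [1.507, 0.385, 0.008, 0, -1.194, -0.259], TCP at [198.232, 592.709, 256.312] pointing down, gripper open.
Joint ranges: [-3.14, 3.14], [-1.21, 2.06], [-1.07, 1.41], [-3.16, 2.05], [-2.99, -0.16], [-3.1, 3.1]. Speed limits (rad/s): [2.79, 2.79, 3.14, 3.14, 3.14, 3.14].

INTERFACE

Orientations are given as a unit quaternion [x, y, z, w].
In Python, from bench import arm gives the robot as it stands.
- The arm moves only by the shell command python3 -m pendant 'ROWS'. ROWS is JSON, a list of rows, each a list of 7 numbers: the shift along the tool's x, y, z in m, then the turn, a rotation vector about the tool's x, y, z in degrees, then the finger opening in m, from 0 to 0.0854. In form: [[x, y, z, wx, wy, wz, fingers], ...]. A call has 1 to 12 rows; each row shifts and turns the commanded pose from where the row before left it, along the tool's axes as they then stand; what a row does not reach is not made up. A row lasts 1/10 s, in which the tool goes at most 50 mm and 8.59 degrees, less where a joint would pass 70% of its speed; a pose out of reach is approached as far as the arm can. A call is refused whole if a number of a shift passes 0.05 or a number of a turn 8.59, either way. A call with a gripper value outside its range is refused whole. The fingers move at their own pace and stop on an object; the grip force is fixed at half the most. Time passes only in rows, so rows that do not move let the fingers close. It gives the time, the measured TCP pose, the force, the opening and the grip force at its end, in the units of the state.
- arm.read_state(): the state, without advancing time (a new reading comes with each control period).
- arm.get_image(name): name is "scene" or "top" or "wrist"; returns a dict with "image" (384x512x3 uint8, red, green, blue), "fx", "fy", "cx", "cy" (pixels), "k1" (the pictures are not rectified: a ray, as slopes to the right and down, at radius r is drawn at 1 + k1 r^2 times it, then the intrinsics apply), "xyz" and "rotation" of the camera in the world. Camera axes: x right, y down, z forward; pixel columns grow to the right and rows downward; lengths in mm; the calibration is good to about 2 mm. A picture is of the moment at which its call begins. There is no depth.
- arm.job_done(): hands the job in; it is judged then, once.
The state is a dict: "clock": time; "joints": joint angles; "joint_vel": joint speeds; "joint_efforts": joint torques, N m; "position": TCP position; "ee_rot": TCP orientation; "contact_force": force on the tool from outside, world axes, zero at the start; "wrist_torque": the same for the moment, N m; "gripper_width": finger opening in mm; "grasp_force": force on a finger pad.
Only numpy, scipy, OpenCV 4.12 (cv2) and the standard library are available. Lean on these libraries where they do the work, as an engineer would, in place of code of your own. Each camera call takes 0.05 s, during which the arm holds its last target. There are 200 camera calls.

## Working session

There is one attempt and no reset: what is moved stays moved. The work goes in short steps, Python scripts to look and compute and a shell command to move; the robot and the scene stay as the last step left them, time stands still between calls to the robot, and variables do not carry over. Pictures are saved under pics/ and viewed, at most 13 in all, crops included, and the job is handed in when it is done.

```bash
ls; mkdir -p pics; python3 - <<'E'
from bench import arm
import cv2
s=arm.read_state();print(s)
for n in("top","scene"):
    d=arm.get_image(n);cv2.imwrite(f"pics/{n}0.png",d["image"][:,:,::-1]);print({k:v for k,v in d.items() if k!="image"})
E
```

```text
pics
{'clock': 0.0, 'joints': array([ 1.50661618e+00,  3.85561748e-01,  6.61373353e-03, -5.00433012e-04,
       -1.19396933e+00, -2.58593692e-01]), 'joint_vel': array([ 0.00041284,  0.00106214, -0.00051688,  0.00059082,  0.00123813,
        0.00204626]), 'joint_efforts': array([ 1.38133109e-04, -3.92290914e+01,  1.88402975e+01,  4.18638647e+00,
       -4.59129267e-03, -5.21995418e-06]), 'position': array([198.06423819, 592.23080713, 255.21342871]), 'ee_rot': array([ 9.86989952e-01, -1.60778280e-01, -1.28538433e-04,  1.07807404e-03]), 'contact_force': array([ 0.5591621 ,  0.09006168, -1.09117166]), 'wrist_torque': array([-0.02408684, -0.02731045,  0.04769278]), 'grasp_force': 0.0, 'gripper_width': 85.54597885608075}
{'fx': 490.1115430427749, 'fy': 490.1115430427749, 'cx': 261.99592197866605, 'cy': 194.48421353500902, 'k1': 0.06967605343488743, 'xyz': array([317.94435664,  38.30424295, 989.25513135]), 'rotation': array([-0.68770598,  0.71788846, -0.07773038,  0.07519723])}
{'fx': 392.74708111157037, 'fy': 392.74708111157037, 'cx': 253.98771128001155, 'cy': 185.68094484439007, 'k1': -0.0765862585409546, 'xyz': array([1131.5914196 , -450.25220233,  635.90096179]), 'rotation': array([ 0.80047602,  0.39898986, -0.19871225, -0.40069774])}
```

View pics/top0.png

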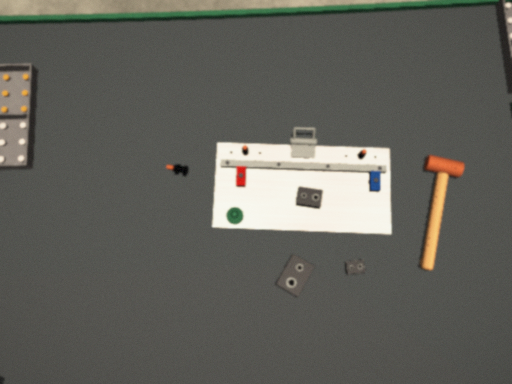

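View pics/scene0.png

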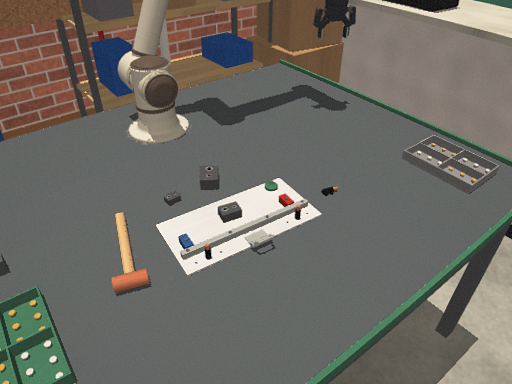

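Candidates for the block are the dark part on the plate at top (310,197), the larger dark block on the cart at (295,275), and the small one at (355,267). By description (on the plate, between the stops), it is (310,197). The red stop is at (241,176), the blue stop at (375,181), and the lid at (235,215). I'll measure and crop close.

```bash
cat > h.py <<'E'
import numpy as np,cv2
from bench import arm
from scipy.spatial.transform import Rotation as R
def cast(d,px,z):
    "pixels -> world points on plane z (mm)"
    K=np.array([[d["fx"],0,d["cx"]],[0,d["fy"],d["cy"]],[0,0,1.]])
    u=cv2.undistortPoints(np.float64(px).reshape(-1,1,2),K,np.array([d["k1"],0,0,0,0.])).reshape(-1,2)
    w=R.from_quat(d["rotation"]).apply(np.c_[u,np.ones(len(u))])
    return d["xyz"]+w*((z-d["xyz"][2])/w[:,2])[:,None]
def biggest(m):
    c,_=cv2.findContours(m.astype(np.uint8),cv2.RETR_EXTERNAL,cv2.CHAIN_APPROX_NONE)
    return max(c,key=cv2.contourArea)
def box(p):
    "min-area rectangle of world points: centre, sides, corners"
    r=cv2.minAreaRect(np.float32(p[:,:2]));return np.array(r[0]),r[1],cv2.boxPoints(r)
E
cat > m.py <<'E'
from h import *
np.set_printoptions(precision=1,suppress=True)
d=arm.get_image("top");im=d["image"].astype(int);g=im.max(2);mn=im.min(2)
hs=cv2.cvtColor(d["image"],cv2.COLOR_RGB2HSV).astype(int)
pl=biggest(mn>150);print("plate",*box(cast(d,pl,6)))
hull=np.zeros(g.shape,np.uint8);cv2.fillPoly(hull,[cv2.convexHull(pl)],1)
r=(hs[...,1]>150)&(im[...,0]>100)&(im[...,1]<60)&(hull>0);print("red",*box(cast(d,biggest(r),26)))
b=(hs[...,1]>150)&(im[...,2]>100)&(hull>0);print("blue",*box(cast(d,biggest(b),26)))
roi=np.zeros_like(hull);roi[183:212,285:335]=1
bl=biggest((g<110)&(roi>0));print("block px",bl.reshape(-1,2).min(0),bl.reshape(-1,2).max(0))
for z in(6,30):print("block z",z,*box(cast(d,bl,z)))
gr=(hs[...,1]>120)&(im[...,1]>im[...,0]+30)&(hull>0);print("lid",*box(cast(d,biggest(gr),20)))
c=d["image"][135:240,205:400,::-1];cv2.imwrite("pics/crop1.png",cv2.resize(c,None,fx=4,fy=4,interpolation=cv2.INTER_CUBIC))
E
python3 m.py
```

```text
plate [546.8 -52.6] (361.843505859375, 182.44015502929688) [[ 441.3 -225.6]
 [ 623.2 -240.3]
 [ 652.4  120.3]
 [ 470.5  135.1]]
red [570.2  72.2] (14.199445724487305, 37.78072738647461) [[551.1  65.7]
 [588.8  64.4]
 [589.3  78.6]
 [551.6  79.9]]
blue [ 549.  -197.8] (14.052221298217773, 36.00922393798828) [[ 530.5 -203.1]
 [ 566.3 -206.4]
 [ 567.6 -192.4]
 [ 531.7 -189.1]]
block px [297 188] [320 207]
block z 6 [524.2 -64.9] (46.68361282348633, 36.42900466918945) [[501.7 -84.2]
 [537.4 -91.4]
 [546.6 -45.6]
 [510.9 -38.4]]
block z 30 [519.1 -62.4] (45.54412078857422, 35.53984069824219) [[497.2 -81.2]
 [532.1 -88.2]
 [541.1 -43.6]
 [506.2 -36.5]]
lid [ 550.4 -200.2] (16.157012939453125, 36.32470703125) [[ 531.6 -206.7]
 [ 567.8 -209.9]
 [ 569.2 -193.8]
 [ 533.1 -190.6]]
```

View pics/crop1.png

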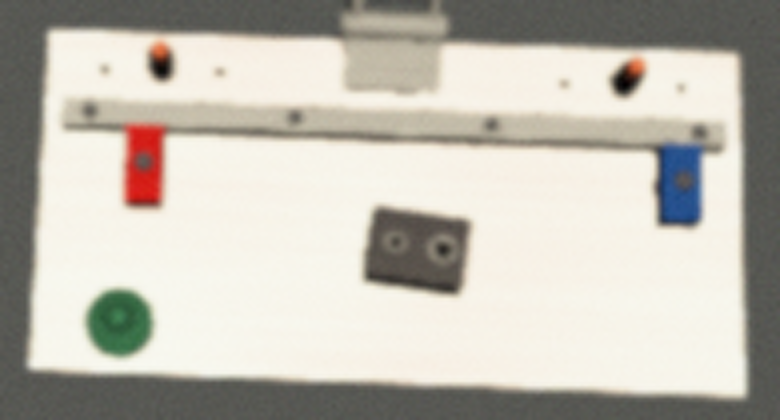

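The block on the plate is confirmed: long side about 50 mm by 36 mm, with two cups, at crop (417,250). The distractors off the plate are larger and smaller. The template is yawed about -4.6° and the block about -11.4°. I'll turn the tool square to the template and approach in front of the block.

```bash
python3 -m pendant '[[0,0,0,0,0,-6.95,0.02],[0,0,0,0,0,-6.95,0.02],[0.021,0.0418,0,0,0,0,0.02],[0.021,0.0418,0,0,0,0,0.02],[0.021,0.0418,0,0,0,0,0.02],[0.021,0.0418,0,0,0,0,0.02],[0.021,0.0418,0,0,0,0,0.02],[0.021,0.0418,0,0,0,0,0.02],[0.021,0.0418,0,0,0,0,0.02],[0.021,0.0418,0,0,0,0,0.02],[0.021,0.0418,0,0,0,0,0.02],[0.021,0.0418,0,0,0,0,0.02]]'
cat > st.py <<'E'
from h import *
np.set_printoptions(precision=1,suppress=True)
s=arm.read_state();C=np.array([546.8,-52.6]);a=np.radians(-4.63)
ex=np.array([np.cos(a),np.sin(a)]);ey=np.array([-ex[1],ex[0]])
e=R.from_quat(s["ee_rot"]).as_matrix();v=s["position"][:2]-C
print("t",s["clock"],"world",s["position"],"templ x,y",v@ex,v@ey,"yaw",np.degrees(np.arctan2(e[1,0],e[0,0])),"F",s["contact_force"],"w",s["gripper_width"],"down",e[:,2])
E
python3 st.py
```

```text
clock: 1.35
position: [374.1, 157.3, 256.4]
ee_rot: [0.999, -0.04, 0.0, -0.0]
contact_force: [0.9, 0.9, 0.1]
gripper_width: 19.8
grasp_force: 0.0
t 1.35 world [374.1 157.3 256.4] templ x,y -189.0475730681549 195.30196912105183 yaw -4.555331878700266 F [0.9 0.9 0.1] w 19.810722314400135 down [ 0.  0. -1.]
```

```bash
python3 -m pendant '[[0.0208,0.0416,0,0,0,0,0.02],[0.0208,0.0416,0,0,0,0,0.02],[0.0208,0.0416,0,0,0,0,0.02],[0.0208,0.0416,0,0,0,0,0.02],[0.0208,0.0416,0,0,0,0,0.02],[0,0,0.045,0,0,0,0.02],[0,0,0.045,0,0,0,0.02],[0,0,0.045,0,0,0,0.02],[0,0,0.045,0,0,0,0.02],[0,0,0,0,0,0,0.02],[0,0,0,0,0,0,0.02]]'
python3 st.py; python3 - <<'E'
from h import *
for n in("top","wrist"):
    d=arm.get_image(n);i=d["image"][:,:,::-1]
    i=cv2.resize(i[120:270,200:400],None,fx=2.5,fy=2.5,interpolation=cv2.INTER_CUBIC) if n=="top" else cv2.resize(i,(500,375))
    cv2.imwrite(f"pics/{n}1.png",i)
cv2.imwrite("pics/both1.png",cv2.hconcat([cv2.resize(cv2.imread("pics/top1.png"),(400,300)),cv2.resize(cv2.imread("pics/wrist1.png"),(400,300))]))
E
```

```text
clock: 2.45
position: [461.4, -56.5, 76.6]
ee_rot: [0.999, -0.04, -0.001, 0.0]
contact_force: [-0.6, -0.9, -0.1]
gripper_width: 20.0
grasp_force: 0.0
t 2.45 world [461.4 -56.5  76.6] templ x,y -84.81206151059608 -10.784886740797141 yaw -4.552655265064386 F [-0.6 -0.9 -0.1] w 20.047538623579026 down [-0. -0. -1.]
```

View pics/both1.png

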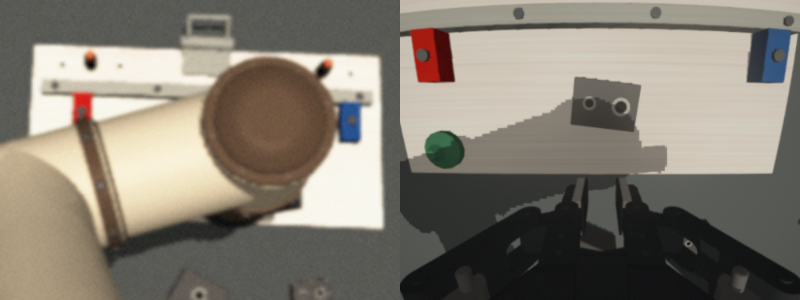

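Wrist view (right half): the block at (606,103) is roughly centred ahead of the two fingertips, which are at (583,185) and (622,185). The red stop is at (432,55), the blue at (770,55), and the lid at (444,150) is well clear. Next I lower and push.

```bash
python3 -m pendant '[[0,0.0015,0.02,0,0,0,0.02],[0,0,0.019,0,0,0,0.02],[0.01,0,0,0,0,0,0.02],[0.01,0,0,0,0,0,0.02],[0.005,0,0,0,0,0,0.02],[0.005,0,0,0,0,0,0.02],[0.005,0,0,0,0,0,0.02],[0.005,0,0,0,0,0,0.02],[0.005,0,0,0,0,0,0.02],[0.005,0,0,0,0,0,0.02],[0,0,0,0,0,0,0.02]]'
python3 st.py; python3 - <<'E'
from h import *
import pickle
d=arm.get_image("wrist");pickle.dump(d,open("w2.pkl","wb"));i=d["image"][:,:,::-1]
cv2.imwrite("pics/w2.png",cv2.resize(i,(800,600),interpolation=cv2.INTER_CUBIC))
E
```

```text
clock: 3.65
position: [512.1, -61.9, 37.3]
ee_rot: [0.999, -0.04, 0.001, -0.0]
contact_force: [-1.2, -0.5, 0.2]
gripper_width: 20.1
grasp_force: 0.5
t 3.65 world [512.1 -61.9  37.3] templ x,y -33.791428782184425 -12.030825338468507 yaw -4.577775286841651 F [-1.2 -0.5  0.2] w 20.083813870874543 down [ 0.  0. -1.]
```

View pics/w2.png

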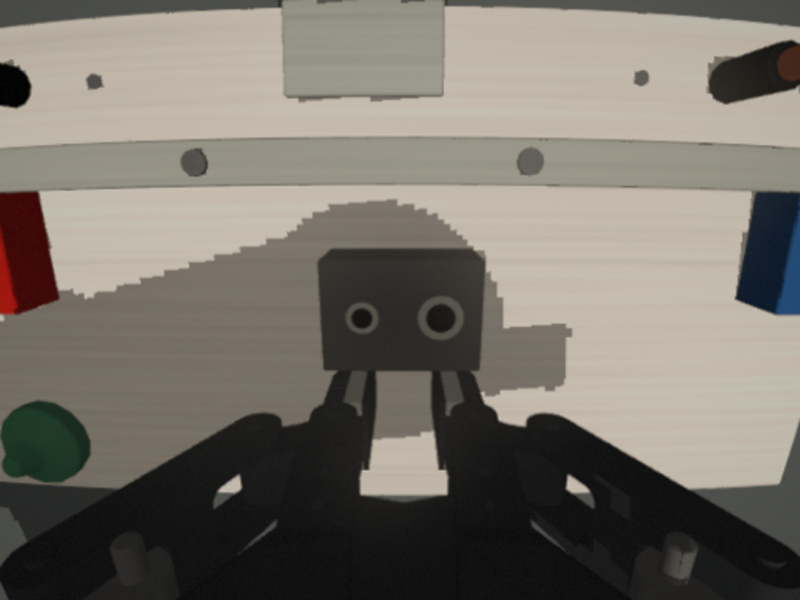

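The block is now square to the fingers, with its top face from about (320,262) to (480,370). The rail's near edge is at row 186, and the red stop's inner foot is at about (57,298). I'll cast these points.

```bash
python3 - <<'E'
from h import *
import pickle
np.set_printoptions(precision=1,suppress=True)
d=pickle.load(open("w2.pkl","rb"));k=512/800
C=np.array([546.8,-52.6]);a=np.radians(-4.63);T=np.array([[np.cos(a),np.sin(a)],[-np.sin(a),np.cos(a)]])
def f(n,px,z):print(n,((cast(d,np.array(px)*k,z)[:,:2]-C)@T.T).tolist().__repr__())
print(d["xyz"],R.from_quat(d["rotation"]).as_matrix()[:,2])
f("rail near edge top z22",[[100,190],[400,186],[700,189]],22)
f("same at z6",[[100,190],[400,186],[700,189]],6)
f("red foot z6",[[57,298]],6); f("red top corner z26",[[15,312],[40,192]],26);f("blue foot",[[737,298]],6)
f("block top z30",[[325,370],[479,370],[318,262],[485,262],[333,250],[475,250]],30)
f("block far z6",[[333,250],[475,250]],6)
E
```

```text
[581.1 -67.1 154. ] [-0.3  0.  -1. ]
rail near edge top z22 [[34.412769660484926, 81.88749434236995], [34.383581746947236, -10.771266336131196], [34.70479047992959, -103.1474460301188]]
same at z6 [[34.29340130024714, 93.23040538157763], [34.26067649301662, -10.656433857987023], [34.620808225421904, -114.22644989491704]]
red foot z6 [[-4.411328919504679, 117.76505596222643]]
red top corner z26 [[-3.821076520054836, 116.96602408258171], [34.45036104965229, 99.02556554455079]]
blue foot [[-4.3412619506569134, -136.0931656910495]]
block top z30 [[-21.452686250116376, 12.860735248367721], [-21.43337687641991, -35.58290856311788], [12.915578215107958, 13.211182364872528], [12.927168513787747, -35.669972303759764], [16.43733651749074, 8.656352735214968], [16.450263838731285, -32.57973796815889]]
block far z6 [[12.768703375754257, 12.598723931717675], [12.784131979832171, -36.61605965272885]]
```

The rail face is at template x = 34.4 and the block centre at (-4.9, -11.5), already parallel. About 21 mm is left to push, ending gently.

```bash
python3 -m pendant '[[0.005,0,0,0,0,0,0.02],[0.005,0,0,0,0,0,0.02],[0.004,0,0,0,0,0,0.02],[0.003,0,0,0,0,0,0.02],[0.002,0,0,0,0,0,0.02],[0.001,0,0,0,0,0,0.02],[0.001,0,0,0,0,0,0.02],[0.001,0,0,0,0,0,0.02],[0,0,0,0,0,0,0.02],[0,0,0,0,0,0,0.02]]'
python3 st.py
```

```text
clock: 4.7
position: [533.0, -63.7, 37.4]
ee_rot: [0.999, -0.04, 0.0, -0.0]
contact_force: [-1.0, 0.3, -1.2]
gripper_width: 19.7
grasp_force: 0.6
t 4.7 world [533.  -63.7  37.4] templ x,y -12.888576214664106 -12.1688504926314 yaw -4.5904535222579215 F [-1.   0.3 -1.2] w 19.680342584932557 down [ 0.  0. -1.]
```

```bash
python3 -m pendant '[[0.001,0,0,0,0,0,0.02],[0.0005,0,0,0,0,0,0.02],[0,0,0,0,0,0,0.02]]'
python3 st.py;  python3 - <<'E'
from h import *
d=arm.get_image("wrist")
cv2.imwrite("pics/w3.png",cv2.resize(d["image"][60:270,150:370,::-1],None,fx=2.5,fy=2.5,interpolation=cv2.INTER_CUBIC))
E
```

```text
clock: 5.0
position: [533.3, -63.8, 37.4]
ee_rot: [0.999, -0.04, -0.001, 0.0]
contact_force: [-4.1, 1.4, 3.3]
gripper_width: 20.0
grasp_force: 2.4
t 5.0 world [533.3 -63.8  37.4] templ x,y -12.556106268334794 -12.226505366552919 yaw -4.600519461976498 F [-4.1  1.4  3.3] w 20.02894257813808 down [-0. -0. -1.]
```

View pics/w3.png

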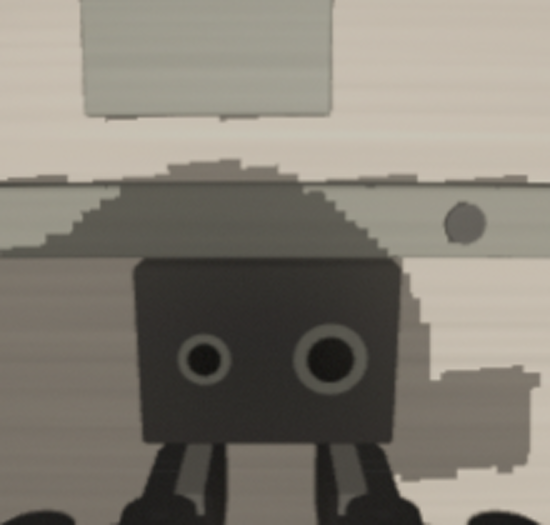

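The block lies flat against the rail: the top edges meet along row 258, and the contact force is about 4 N. I'll back off, close the fingers, and go round to the trailing end.

```bash
python3 -m pendant '[[-0.01,0,0,0,0,0,0.02],[-0.02,0,-0.003,0,0,0,0.02],[0,0.03,0,0,0,0,0],[0,0.028,0,0,0,0,0],[0.015,0,0,0,0,0,0],[0.025,0,0,0,0,0,0],[0.02,0,0,0,0,0,0],[0,0,0,0,0,0,0]]'
python3 st.py;  python3 - <<'E'
from h import *
d=arm.get_image("wrist")
cv2.imwrite("pics/w4.png",cv2.resize(d["image"][:,:,::-1],(600,450),interpolation=cv2.INTER_CUBIC))
E
```

```text
clock: 5.85
position: [562.2, -124.3, 40.6]
ee_rot: [0.999, -0.04, 0.002, 0.0]
contact_force: [0.2, -0.6, -0.1]
gripper_width: 0.3
grasp_force: 0.0
t 5.85 world [ 562.2 -124.3   40.6] templ x,y 21.1862728580346 -70.21127656845047 yaw -4.581766560579297 F [ 0.2 -0.6 -0.1] w 0.32009805653138207 down [ 0. -0. -1.]
```

View pics/w4.png

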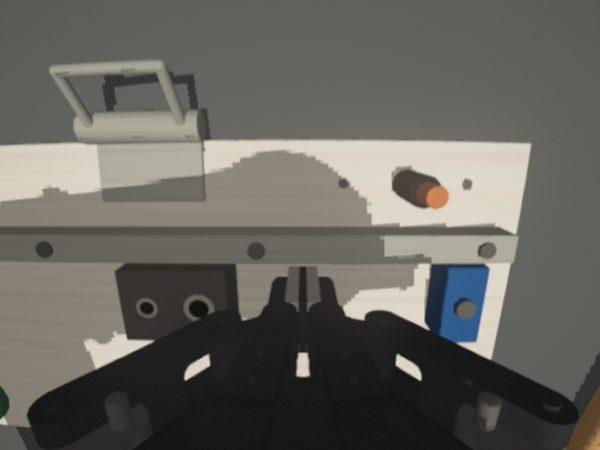

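The block is still against the rail at (177,300), and the fingertips are at (303,270) in the gap, a bit close to the rail. I'll back off 4.5 mm and start sliding with a slight bias toward the rail.

```bash
python3 -m pendant '[[-0.0045,0,0,0,0,0,0],[0,-0.01,0,0,0,0,0],[0,-0.005,0,0,0,0,0],[0.0002,-0.005,0,0,0,0,0],[0.0002,-0.005,0,0,0,0,0],[0.0002,-0.005,0,0,0,0,0],[0.0002,-0.005,0,0,0,0,0],[0.0002,-0.005,0,0,0,0,0],[0.0002,-0.005,0,0,0,0,0],[0,0,0,0,0,0,0]]'
python3 st.py;  python3 - <<'E'
from h import *
d=arm.get_image("wrist")
cv2.imwrite("pics/w5.png",cv2.resize(d["image"][:,:,::-1],(600,450),interpolation=cv2.INTER_CUBIC))
E
```

```text
clock: 6.9
position: [558.9, -79.0, 40.4]
ee_rot: [0.999, -0.04, -0.001, 0.0]
contact_force: [-2.1, -3.1, 2.5]
gripper_width: -0.0
grasp_force: 1.8
t 6.9 world [558.9 -79.   40.4] templ x,y 14.1756349031268 -25.365944176990194 yaw -4.580428659992597 F [-2.1 -3.1  2.5] w -0.019495415500819027 down [-0. -0. -1.]
```

View pics/w5.png

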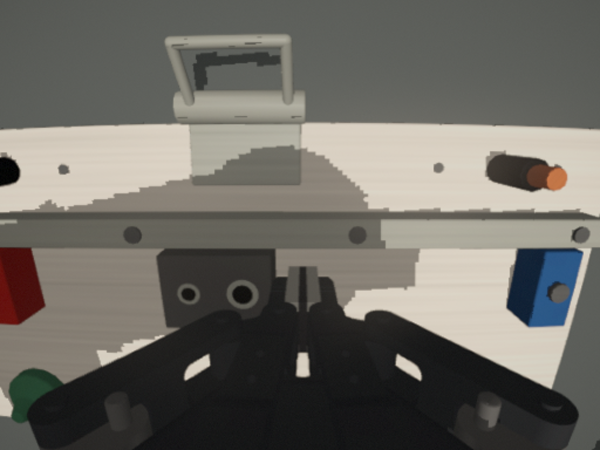

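The block still runs along the rail, with its top edge at row 250 meeting the rail. The red stop is at (20,285) and the lid at (38,393) is clear. Continuing.

```bash
python3 -m pendant '[[0.0003,-0.006,0,0,0,0,0],[0.0003,-0.006,0,0,0,0,0],[0.0003,-0.006,0,0,0,0,0],[0.0003,-0.006,0,0,0,0,0],[0.0003,-0.006,0,0,0,0,0],[0.0003,-0.006,0,0,0,0,0],[0.0003,-0.006,0,0,0,0,0],[0.0003,-0.006,0,0,0,0,0],[0.0003,-0.006,0,0,0,0,0],[0.0003,-0.006,0,0,0,0,0],[0,0,0,0,0,0,0]]'
python3 st.py;  python3 - <<'E'
from h import *
d=arm.get_image("wrist")
cv2.imwrite("pics/w6.png",cv2.resize(d["image"][:,:,::-1],(800,600),interpolation=cv2.INTER_CUBIC))
E
```

```text
clock: 8.05
position: [565.4, -20.0, 39.8]
ee_rot: [0.999, -0.04, -0.002, 0.001]
contact_force: [-4.1, -4.8, 2.6]
gripper_width: 0.4
grasp_force: 2.6
t 8.05 world [565.4 -20.   39.8] templ x,y 15.921433932822978 33.98817827946379 yaw -4.624451178522015 F [-4.1 -4.8  2.6] w 0.39172017176860024 down [-0. -0. -1.]
```

View pics/w6.png

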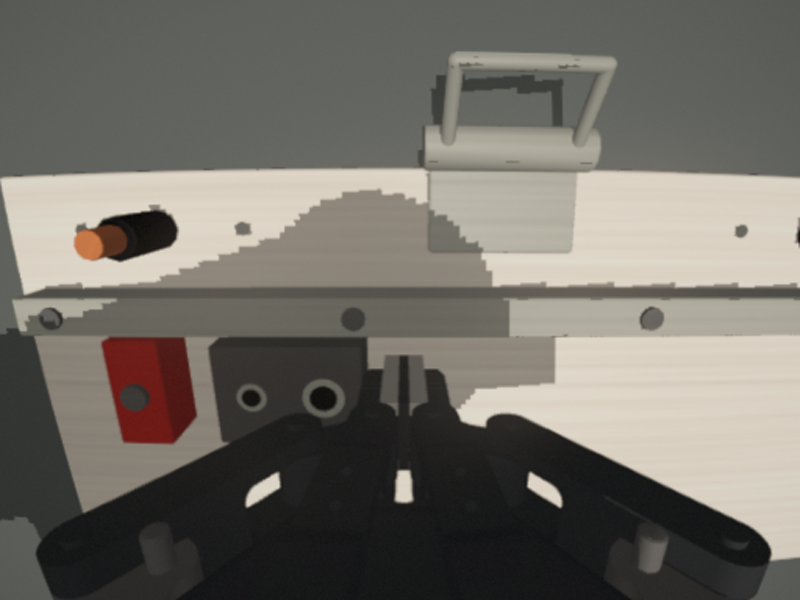

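The block remains flush on the rail, and the red stop at (150,390) is about 15–18 mm ahead of its leading end. I'll finish gently.

```bash
python3 -m pendant '[[0.0002,-0.005,0,0,0,0,0],[0.0002,-0.005,0,0,0,0,0],[0.0001,-0.003,0,0,0,0,0],[0,-0.0015,0,0,0,0,0],[0,-0.0015,0,0,0,0,0],[0,0,0,0,0,0,0]]'
python3 st.py; python3 -m pendant '[[0,-0.001,0,0,0,0,0],[0,-0.0005,0,0,0,0,0],[0,0,0,0,0,0,0]]'
python3 st.py
```

```text
clock: 8.7
position: [566.9, -4.6, 39.7]
ee_rot: [0.999, -0.04, -0.003, 0.001]
contact_force: [-4.8, -5.6, 3.8]
gripper_width: 0.3
grasp_force: 3.1
t 8.7 world [566.9  -4.6  39.7] templ x,y 16.114860404888713 49.484292072918194 yaw -4.637950204327681 F [-4.8 -5.6  3.8] w 0.2915683012677055 down [-0. -0. -1.]
clock: 9.0
position: [567.0, -3.2, 39.7]
ee_rot: [0.999, -0.041, -0.003, 0.001]
contact_force: [-3.3, -5.3, 3.3]
gripper_width: 0.0
grasp_force: 3.3
t 9.0 world [567.   -3.2  39.7] templ x,y 16.129431479864824 50.860532304403 yaw -4.646783823084792 F [-3.3 -5.3  3.3] w 0.005663498043345856 down [-0. -0. -1.]
```

```bash
python3 -m pendant '[[0,-0.001,0,0,0,0,0],[0,-0.001,0,0,0,0,0],[0,0,0,0,0,0,0]]'
python3 st.py; python3 -m pendant '[[0,-0.001,0,0,0,0,0],[0,-0.0005,0,0,0,0,0],[0,0,0,0,0,0,0]]'
python3 st.py;  python3 - <<'E'
from h import *
import pickle
d=arm.get_image("wrist");pickle.dump(d,open("w7.pkl","wb"))
cv2.imwrite("pics/w7.png",cv2.resize(d["image"][180:310,30:290,::-1],None,fx=3,fy=3,interpolation=cv2.INTER_CUBIC))
E
```

```text
clock: 9.3
position: [567.2, -1.2, 39.7]
ee_rot: [0.999, -0.041, -0.003, 0.001]
contact_force: [-4.5, -6.5, 3.7]
gripper_width: -0.3
grasp_force: 3.2
t 9.3 world [567.2  -1.2  39.7] templ x,y 16.154661825795888 52.90258271991614 yaw -4.64475888283301 F [-4.5 -6.5  3.7] w -0.25624642297389644 down [-0. -0. -1.]
clock: 9.6
position: [567.2, -0.5, 39.7]
ee_rot: [0.999, -0.041, -0.003, 0.001]
contact_force: [-3.6, -9.5, 3.5]
gripper_width: -0.1
grasp_force: 4.9
t 9.6 world [567.2  -0.5  39.7] templ x,y 16.136143176398008 53.5855899730025 yaw -4.6509981519631545 F [-3.6 -9.5  3.5] w -0.12206358097413034 down [-0. -0. -1.]
```

View pics/w7.png

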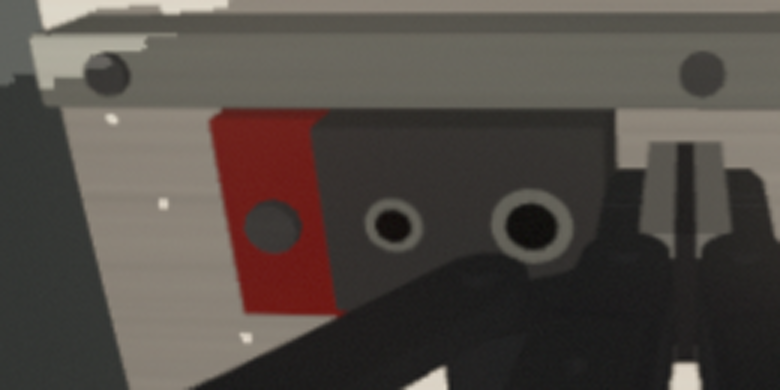

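The block is seated: it touches the red stop at (325,200) and is flush to the rail. The push stalled and the force rose to about 10 N. Now I retreat.

```bash
python3 -m pendant '[[0,0.005,0,0,0,0,0],[-0.005,0.02,0,0,0,0,0],[0,0,-0.03,0,0,0,0],[0,0,-0.04,0,0,0,0],[-0.03,-0.02,-0.04,0,0,0,0],[-0.03,-0.03,0,0,0,0,0],[0,0,0,0,0,0,0],[0,0,0,0,0,0,0]]'
python3 st.py;  python3 - <<'E'
from h import *
import pickle
d=arm.get_image("wrist");pickle.dump(d,open("w8.pkl","wb"))
cv2.imwrite("pics/w8.png",cv2.resize(d["image"][:,:,::-1],(800,600),interpolation=cv2.INTER_CUBIC))
E
```

```text
clock: 10.45
position: [509.4, 31.4, 148.1]
ee_rot: [0.999, -0.039, 0.001, -0.001]
contact_force: [0.4, -0.3, 0.0]
gripper_width: -0.1
grasp_force: 0.0
t 10.45 world [509.4  31.4 148.1] templ x,y -44.02506235383552 80.71083615121124 yaw -4.474344329227056 F [ 0.4 -0.3  0. ] w -0.14488349712979984 down [ 0.  0. -1.]
```

View pics/w8.png

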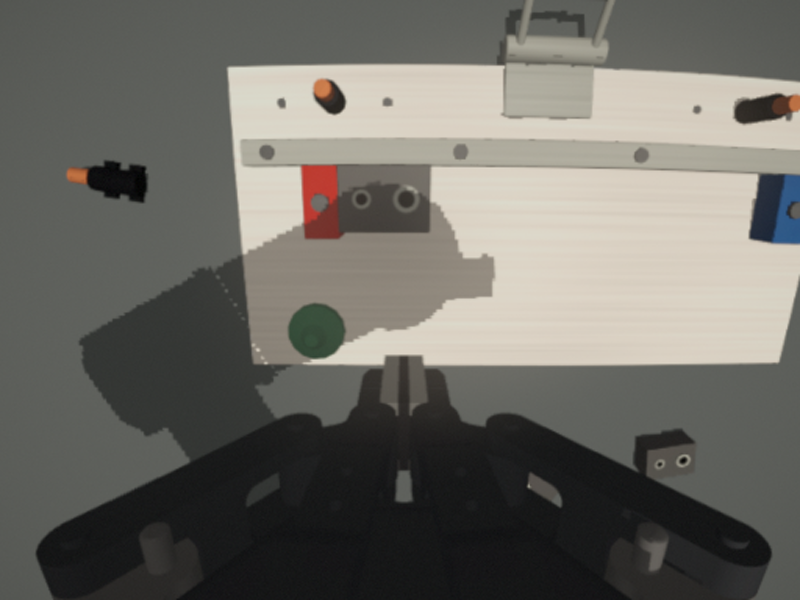

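The block sits square in the corner, at (385,198) between the rail and the red stop at (320,200), with no visible gap. The lid at (316,330) and the cleco are undisturbed, and the gripper is clear. Handing in.

```bash
python3 -c "
from bench import arm
print(arm.job_done())"
```

```text
the job is handed in; nothing more can be done
None
```

The job is handed in, though no verdict was returned: by the final wrist picture the block is seated in the corner against the rail and the red stop, lid and cleco undisturbed, mallet out of that view and never approached, gripper clear, about 10.5 s used.

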